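Load the drying cartridge through the dryer's sprung flap

ROBOT

A 6-joint arm with a two-finger parallel gripper is mounted at the origin on the work surface. World frame = base frame: x ahead of the robot, y to its left, z up, the work surface at z = 0. Lengths are in m, angles in rad, forces in N, time in s.
With the tool pointing down it reaches from about 0.3 to 0.775 m from the base axis. Payload 14.6 kg.
Tool frame: the origin (TCP) lies at the very end of the fingers, on their centre line; the grasp point (between the pads) lies 19 mm behind it; z points along the fingers, y is the direction in which the jaws open and shut (so a half turn about z gives the same grasp; the last joint's range is limited). The gripper opens to 85 mm and grips with 20 to 120 N. Pads are 22 mm wide; open, the fingers measure 114 mm over their backs; the gripper's body (76 mm by 85 mm) begins 54 mm behind the grasp point. The pads swing forward as they close: fully open they stand 13 mm farther back than shut.
Start: joints at [-1.332, 0.3, 1.521, -0, 1.321, -0.067], TCP at [0.166, -0.524, 0.196] pointing down, gripper open.
Joint ranges: [-3.03, 3.03], [-0.79, 2.21], [0.23, 2.52], [-1.04, 4.18], [0, 3.07], [-2.55, 2.55]. Speed limits (rad/s): [2.22, 2.22, 2.57, 3.14, 3.14, 3.14].

INTERFACE

Orientations are given as a rotation vector (axis times angle).
In Python, from workcell import manip, imaging gives the robot as it stands. The module is installed in compiled form; this text tells all that it offers.
- The arm moves only by the tool step_arm, never from a script. Its argument "plan" is one flat list of numbers, 7 for each row, row after row: the shift along the tool's x, y, z in cm, then the turn, a rotation vector about the tool's x, y, z in rad, then the opening, from 0 (shut) to 1 (fully open). A call has 1 to 12 rows; each row is the pose to reach, as a shift and turn from the pose commanded when the call began, along the tool's axes at that moment; what a row does not reach only later rows make up. A row lasts 1/10 s, in which the tool goes at most 50 mm and 8.59 degrees, less where a joint would pass 70% of its speed; a pose out of reach is approached as far as the arm can. A call with a gripper value outside its range is refused whole. The fingers move at their own pace and stop on an object; "force" is the grip in N (left out, the last holds). Time passes only in rows, so rows that repeat a pose let the fingers close. It gives the time, the measured TCP pose, the force and the opening at its end, in the units of the state.
- manip.get_obs(): the state, without advancing time (a new reading comes with each control period).
- imaging.read_camera(name): name is "scene" or "side" or "wrist"; returns the picture (420x560x3 uint8, red, green, blue); there is no depth.
- imaging.camera_params(name): a dict with "vertical_fov" (degrees; the focal length in pixels is half the picture's height over the tangent of half this angle, whatever the lens; pixels are square), "cx", "cy" (the principal point, pixels), "k1" (the pictures are not rectified: a ray, as slopes to the right and down, at radius r is drawn at 1 + k1 r^2 times it, then the intrinsics apply), "R" (3x3) and "t" (3): a world point X has camera coordinates R X + t. Camera axes: x right, y down, z forward; pixel columns grow to the right and rows downward; lengths in m; the calibration is good to about 2 mm. A picture is of the moment at which its call begins: read the wrist's pose just before it. camera_params takes no time and is no camera call; for the wrist camera it gives the pose at the moment of the call.
- manip.job_done(): hands the job in, once; it reports no verdict.
The state is a dict: "time": time; "joint_pos": joint angles; "joint_vel": joint speeds; "tau": joint torques, N m; "eef_pos": TCP position; "orientation": TCP orientation; "contact_force": force on the tool from outside, world axes, zero at the start; "wrist_torque": the same for the moment, N m; "opening": finger opening in m.
Only numpy, scipy, OpenCV 4.12 (cv2) and the standard library are available. Lean on these libraries where they do the work, as an engineer would, in place of code of your own. Each camera call takes 0.05 s, during which the arm holds its last target.

TASK

Take the white drying cartridge that stands on the bench, push the bench dryer's sprung dust flap open with the cartridge's foot and slide the cartridge down past it, grip fin up, into the well until you feel it sit fully home on the rubber seat at the bottom. Press it there with a steady push of about 12 N for a second, never forcing it with more than 25 N anywhere, then let go and leave it standing upright in the well. Leave the jar, the beaker and the weighing pot where they are.

Things in the scene. Friction and masses are not known exactly. Their poses are not given: they have to be found in the camera images.
- cart_mid (a point): Centre, 66 mm above its underside, of the loose drying cartridge: white plastic block 132 mm tall, 0.13 to 0.23 kg, standing upright on the bench at the start. z is up it. Lower part (up to 84 mm above its underside) 26 mm thick (x) by 44 mm wide (y); its lowest 4 mm is a grey foot stepped in 3 mm all round. A half turn about z makes no difference.
- cart_fin (a point): Centre of the cartridge's grip fin (108 mm above its underside): 18 mm thick (x) by 36 mm wide (y) by 48 mm tall, up to the cartridge's top. Axes as the cartridge's.
- dryer: Bench dryer, a fixed white box 170 mm wide (y) and 95 mm high, reaching 105 mm to the -x and 115 mm to the +x side of its origin, which lies on the bench straight under the well's centre. Display panel on its -x face, five black vents on top near its +x end. z up; turned about z by up to 0.5 rad.
- well (a point): Centre of the cartridge's place in the well's mouth, level with the dryer's top (95 mm above the bench), axes as the dryer's. The cartridge goes straight down here, thickness along x, width along y. Walls: 14.5 mm off on +x, 23.5 mm on +y and -y (1.5 mm play each side), with 5 mm 45-degree lead-ins on top. To -x the mouth is open for 45 mm, for the flap.
- guide (a point): Inner top edge of the guide on the well's -x side, 14.5 mm from the well's centre and 58 mm below the dryer's top. It has a sloping lead-in 8 mm high; below it the cartridge has 1.5 mm play on all four sides. Deeper still lies the rubber seat (gives 1 mm per 10 N), hidden, screwed to another height each time: its upper face is 69 to 83 mm below the dryer's top and must be found by feel.
- flap (a joint): Sprung aluminium flap, 54 mm (x) by 45 by 3 mm, covering the well, upper face 6 mm below the dryer's top; it swings down into the well about its -x edge. rad: 0 shut, 1.25 fully open. Spring 0.11 N m shut, plus 0.08 N m per rad. The cartridge's foot opens it with about 4 N at first, up to about 8 N.
- flap_hinge (a point): The flap's hinge line (along y), 41 mm to the -x side of the well's centre. With the cartridge past it, the flap's free edge leans on the cartridge's -x face (about 1.0 rad) for good, pushes it towards +x with about 4 N and drags on it, so the cartridge does not drop home by itself.
- jar_mid (a point): Centre of a loose white plastic reagent jar with black cap, 66 mm across, 105 mm high. Bystander.
- beaker_mid (a point): Centre of a loose glass beaker, 72 mm across, 90 mm high. Bystander.
- weigh_pot_mid (a point): Centre of a loose small lidded glass weighing pot, 52 mm across, 58 mm high. Bystander.
Things that resemble listed ones, but are neither listed nor needed, are in the scene too. Of the things like the part that bears cart_mid, leave any that is purple or red; of the rest the larger one is meant.

How it is judged:
By the outcome, as a careful person would: the job done as asked, in the order asked, and still so for the second after the job is handed in, with the robot touching nothing.
It also fails if it takes over 53 s, if anything falls off the work surface, if the arm or the gripper's body presses on something with over 40 N, if the wrist force passes 120 N, or if a joint passes its speed limit or range.

## Working session

There is one attempt and no reset: what is moved stays moved. The work goes in short steps, Python scripts to look and compute and a tool call to move; the robot and the scene stay as the last step left them, time stands still between calls to the robot, and variables do not carry over. Pictures are saved under pics/ and viewed, and the job is handed in when it is done.

Besides the shell and the picture viewer there is one more tool, called after "Request:" by a JSON object that holds its "api" and its "payload". step_arm: Moves the arm, as the interface text tells. Its arguments: {"type":"object","properties":{"plan":{"type":"array"},"force":{"type":"number"}},"required":["plan"]}

```bash
mkdir -p pics; cat > h.py <<'E'
import numpy as np,cv2,json
from workcell import manip,imaging
def snap(n,f):
    p=imaging.camera_params(n); im=imaging.read_camera(n)
    cv2.imwrite('pics/'+f+'.png',cv2.cvtColor(im,cv2.COLOR_RGB2BGR))
    json.dump({k:(np.array(v).tolist()) for k,v in p.items()},open('pics/'+f+'.json','w'))
def cam(f):
    p=json.load(open('pics/'+f+'.json')); return p
def K(p):
    F=210/np.tan(np.radians(p['vertical_fov'])/2)
    return np.array([[F,0,p['cx']],[0,F,p['cy']],[0,0,1.]]),np.array([p['k1'],0,0,0.])
def proj(f,X):
    p=cam(f);k,d=K(p)
    r,_=cv2.Rodrigues(np.array(p['R']))
    return cv2.projectPoints(np.atleast_2d(np.array(X,float)),r,np.array(p['t']),k,d)[0][:,0]
def ray(f,uv):
    p=cam(f);k,d=K(p)
    n=cv2.undistortPoints(np.array(uv,float).reshape(-1,1,2),k,d)[:,0]
    R=np.array(p['R']);t=np.array(p['t'])
    return -R.T@t,(R.T@np.c_[n,np.ones(len(n))].T).T
def atz(f,uv,z):
    c,d=ray(f,uv); z=np.broadcast_to(z,len(d))
    return c+d*((z-c[2])/d[:,2])[:,None]
E
python3 - <<'E'
from h import *
for n in('scene','side','wrist'): snap(n,n+'0')
print(manip.get_obs()); print({n:cam(n+'0') for n in('scene','side','wrist')})
E
```

```text
{'time': 0.15, 'joint_pos': array([-1.33159598e+00,  3.00341306e-01,  1.52145069e+00, -4.05792618e-06,
        1.32068419e+00, -6.65747087e-02]), 'joint_vel': array([ 1.18020169e-03, -1.10644294e-03, -2.00144679e-03,  4.12508811e-04,
       -4.52833675e-05, -1.06410379e-03]), 'tau': array([-4.53050707e-04, -5.43671072e+01, -3.61890256e+01, -1.66393997e-04,
        3.08448230e-03, -1.84183608e-05]), 'eef_pos': array([ 0.16552718, -0.5242795 ,  0.19514769]), 'orientation': array([-3.10407751e+00, -4.78308901e-01,  1.25756954e-04]), 'contact_force': array([0.2196202 , 0.6914861 , 0.99886164]), 'wrist_torque': array([-0.00109095,  0.00209871, -0.01667947]), 'opening': 0.0854671530919448}
{'scene': {'vertical_fov': 47.78432065901732, 'cx': 277.46702182599523, 'cy': 204.42043269073906, 'k1': 0.0025258041082356214, 'R': [[0.6600275576608788, 0.7510902264223023, -0.015069668248184854], [0.4617875996634314, -0.4214591895504327, -0.7804641979876971], [-0.5925502813477537, 0.5081688925115225, -0.6250188323229235]], 't': [-0.331867295897288, -0.19442072994341802, 1.537582909829059]}, 'side': {'vertical_fov': 55.36755512583233, 'cx': 279.7819783575606, 'cy': 212.792644766323, 'k1': -0.06557416736571052, 'R': [[-0.8577164463304816, -0.5140141310980332, -0.010581622075272508], [-0.2881669113877686, 0.4976947685686923, -0.818082971660326], [0.4257726257939135, -0.698633945905071, -0.575002852822198]], 't': [0.4455128093857072, 0.265909726376499, 0.9049345278810357]}, 'wrist': {'vertical_fov': 70.43532571309972, 'cx': 281.4148779874595, 'cy': 207.95864378095536, 'k1': 0.005155691083665574, 'R': [[0.3005017866770536, -0.9537811523618698, -0.00043543445388286576], [-0.9059430235641935, -0.28557244097015727, 0.3125949759892413], [-0.2982715445014273, -0.09354086998532295, -0.9498864097265124]], 't': [-0.5507976555910987, -0.04026295364674337, 0.3797476640822497]}}
```

View pics/scene0.png

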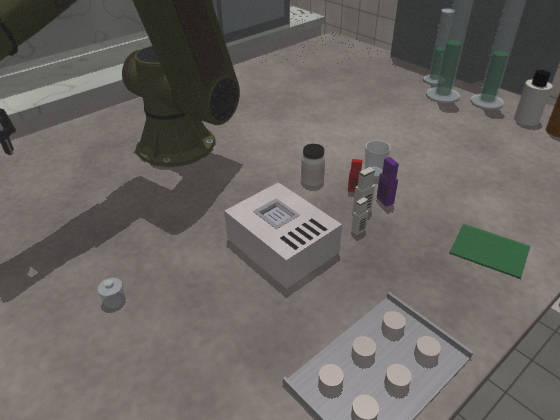

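View pics/side0.png

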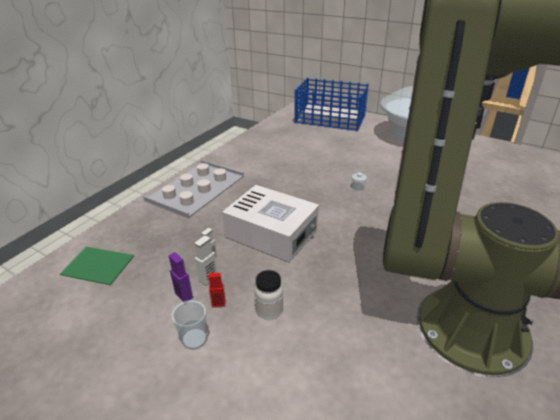

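View pics/wrist0.png

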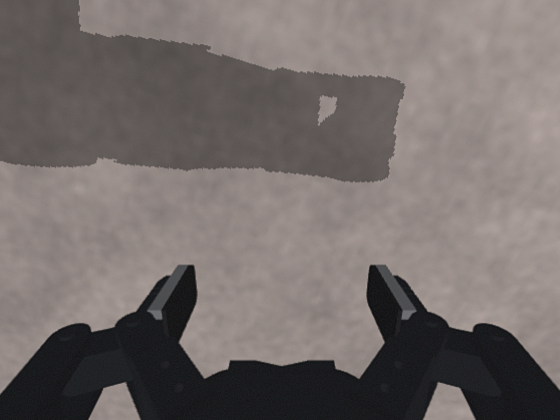

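The scene picture shows the dryer at about (283,233). Two white cartridges stand close together at (365,190) and (360,217), with the red, purple, beaker and jar around them. I'll zoom in.

```bash
python3 - <<'E'
import cv2
a=cv2.imread('pics/scene0.png')[130:250,290:410]; b=cv2.imread('pics/side0.png')[215:355,140:300]
cv2.imwrite('pics/sc_z.png',cv2.resize(a,(600,600),interpolation=cv2.INTER_CUBIC))
cv2.imwrite('pics/si_z.png',cv2.resize(b,(640,560),interpolation=cv2.INTER_CUBIC))
c=cv2.imread('pics/scene0.png')[175:295,215:350];cv2.imwrite('pics/sc_d.png',cv2.resize(c,(675,600),interpolation=cv2.INTER_CUBIC))
c=cv2.imread('pics/side0.png')[175:265,215:330];cv2.imwrite('pics/si_d.png',cv2.resize(c,(690,540),interpolation=cv2.INTER_CUBIC))
E
```

```text
(no output)
```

View pics/sc_z.png

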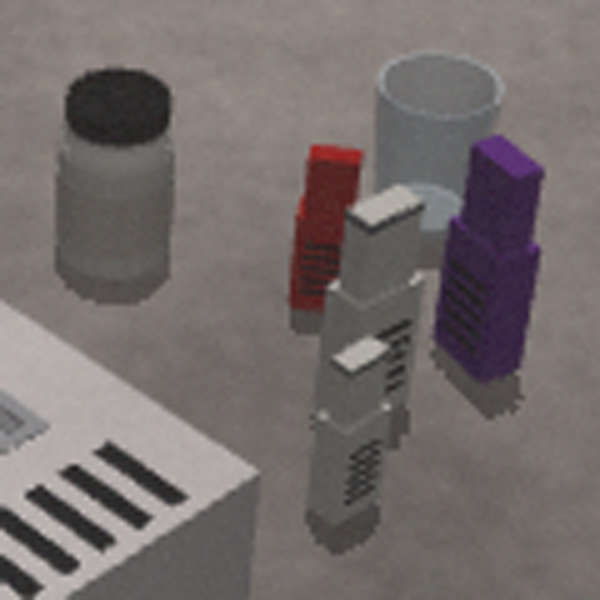

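View pics/si_z.png

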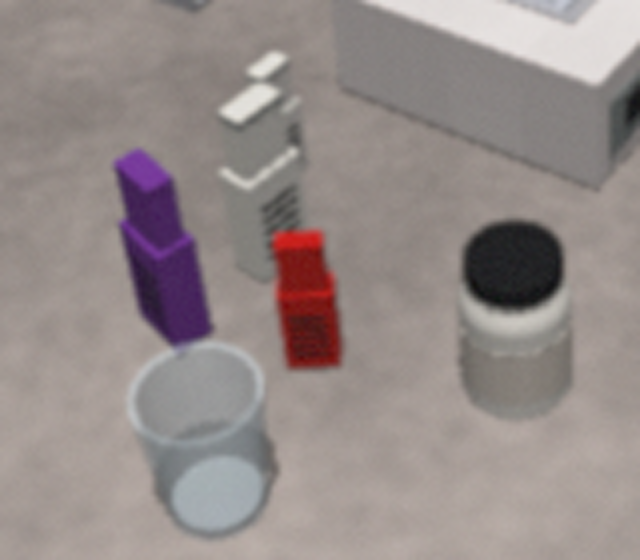

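View pics/sc_d.png

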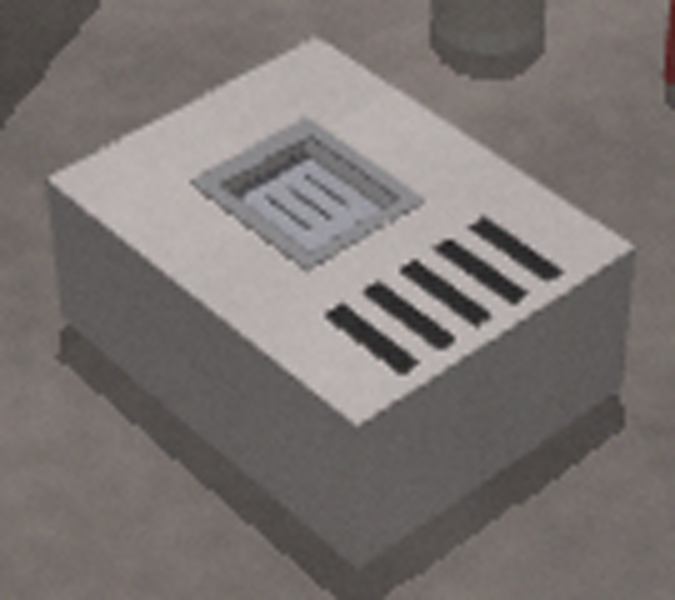

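View pics/si_d.png

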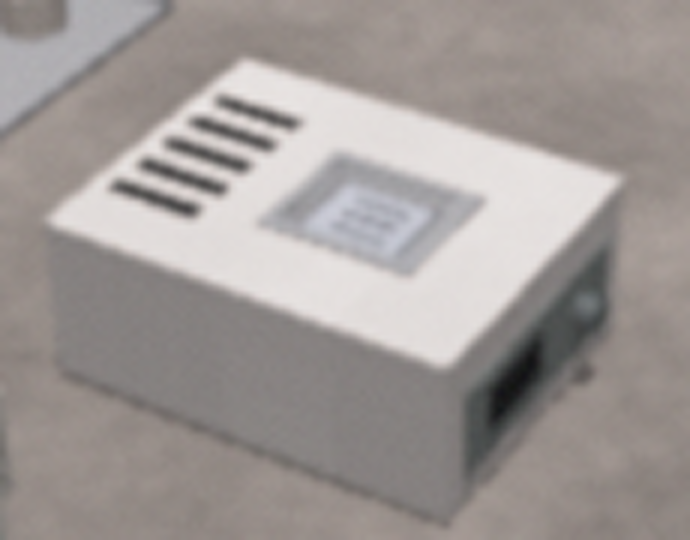

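```bash
cat > fit.py <<'E'
from h import *
from scipy.optimize import least_squares
def full(p,o,s): return (np.array(p,float)+.5)/s-.5+np.array(o)
def model(v,L,z): 
    c,s=np.cos(v[2]),np.sin(v[2]); L=np.array(L,float)
    return np.c_[v[0]+c*L[:,0]-s*L[:,1], v[1]+s*L[:,0]+c*L[:,1], np.broadcast_to(z,len(L))]
def fit(obs,x0):
    # obs: list (cam, uv, L, z)
    f=lambda v:np.concatenate([(proj(c,model(v,L,z))-uv).ravel() for c,uv,L,z in obs])
    r=least_squares(f,x0); return r.x,r.fun.reshape(-1,2)
E
python3 - <<'E'
from fit import *
sd=full([(48,180),(315,38),(635,247),(358,425)],(215,175),5)
dd=full([(245,58),(622,178),(447,368),(48,220)],(215,175),6)
print('scene',atz('scene0',sd,.095).round(4).tolist()); print('side',atz('side0',dd,.095).round(4).tolist())
st=full([(345,210),(408,187),(425,203),(362,228)],(290,130),5)
dt=full([(218,112),(262,84),(282,94),(238,124)],(140,215),4)
print('scene',atz('scene0',st,.132).round(4).tolist()); print('side',atz('side0',dt,.132).round(4).tolist())
# others, rough
s2=full([(332,357),(374,337),(390,350),(348,372)],(290,130),5); print('small',atz('scene0',s2,.1).round(4).tolist())
r=full([(310,148),(362,150),(358,165),(308,163)],(290,130),5); print('red',atz('scene0',r,.1).round(4).tolist())
p=full([(470,150),(500,135),(543,170),(515,183)],(290,130),5); print('pur',atz('scene0',p,.12).round(4).tolist())
b=full([(440,90)],(290,130),5);print('beaker',atz('scene0',b,.09))
b=full([(118,100)],(290,130),5);print('jar',atz('scene0',b,.105))
E
```

```text
scene [[0.4802, -0.1457, 0.095], [0.4798, 0.0226, 0.095], [0.699, 0.0233, 0.095], [0.6983, -0.1456, 0.095]]
side [[0.6992, -0.1532, 0.095], [0.4786, -0.1508, 0.095], [0.4783, 0.0196, 0.095], [0.6975, 0.0169, 0.095]]
scene [[0.6203, 0.1664, 0.132], [0.6282, 0.2049, 0.132], [0.643, 0.2002, 0.132], [0.6361, 0.1609, 0.132]]
side [[0.6402, 0.1981, 0.132], [0.6347, 0.1634, 0.132], [0.6177, 0.1648, 0.132], [0.6223, 0.2007, 0.132]]
small [[0.6689, 0.1058, 0.1], [0.6722, 0.1325, 0.1], [0.684, 0.1303, 0.1], [0.6816, 0.1027, 0.1]]
red [[0.5405, 0.234, 0.1], [0.5606, 0.253, 0.1], [0.5687, 0.2404, 0.1], [0.5495, 0.2224, 0.1]]
pur [[0.6173, 0.2695, 0.12], [0.6188, 0.2923, 0.12], [0.6543, 0.2823, 0.12], [0.6521, 0.2623, 0.12]]
beaker [[0.54060185 0.34422551 0.09      ]]
jar [[0.44196511 0.1865146  0.105     ]]
```

```bash
cat > mv.py <<'E'
from h import *
from scipy.spatial.transform import Rotation as Ro
def Rtool(psi): # tool y=(cos psi, sin psi,0), z down
    y=np.array([np.cos(psi),np.sin(psi),0]);z=np.array([0,0,-1.]);return np.c_[np.cross(y,z),y,z]
def delta(pos,psi,cmd=None):
    o=manip.get_obs(); P,Rv=(o['eef_pos'],o['orientation']) if cmd is None else cmd
    R=Ro.from_rotvec(Rv).as_matrix()
    d=R.T@(np.array(pos)-P)*100; w=Ro.from_matrix(R.T@Rtool(psi)).as_rotvec()
    print('shift cm',d.round(2),'rot',w.round(3))
E
python3 - <<'E'
from mv import *
o=manip.get_obs();p=cam('wrist0');R=Ro.from_rotvec(o['orientation']).as_matrix()
C=-np.array(p['R']).T@np.array(p['t']);print('cam in tool',R.T@(C-o['eef_pos']),'fwd',R.T@np.array(p['R'])[2])
delta([.6,.02,.32],0.0)
E
```

```text
cam in tool [ 0.08014131  0.00105876 -0.17791222] fwd [-3.12646832e-01  2.49805504e-04  9.49869410e-01]
shift cm [ 57.82 -38.84 -12.45] rot [-1.000e-03 -1.000e-03 -1.265e+00]
```

Request:
{"api": "step_arm", "payload": {"plan": [57.8, -38.8, -12.5, 0, 0, -1.265, 1, 57.8, -38.8, -12.5, 0, 0, -1.265, 1, 57.8, -38.8, -12.5, 0, 0, -1.265, 1, 57.8, -38.8, -12.5, 0, 0, -1.265, 1, 57.8, -38.8, -12.5, 0, 0, -1.265, 1, 57.8, -38.8, -12.5, 0, 0, -1.265, 1, 57.8, -38.8, -12.5, 0, 0, -1.265, 1, 57.8, -38.8, -12.5, 0, 0, -1.265, 1, 57.8, -38.8, -12.5, 0, 0, -1.265, 1, 57.8, -38.8, -12.5, 0, 0, -1.265, 1, 57.8, -38.8, -12.5, 0, 0, -1.265, 1, 57.8, -38.8, -12.5, 0, 0, -1.265, 1]}}

```text
time: 1.35
eef_pos: [0.5349, -0.061, 0.3019]
orientation: [-2.221, -2.222, 0.0]
contact_force: [-0.2, -0.7, 0.3]
opening: 0.0854
```

```bash
python3 - <<'E'
from mv import *
delta([.6,.02,.32],0.0)
E
```

```text
shift cm [ 8.1   6.51 -1.81] rot [-0.  0.  0.]
```

Request:
{"api": "step_arm", "payload": {"plan": [8, 6.5, -1.8, 0, 0, 0, 1, 8, 6.5, -1.8, 0, 0, 0, 1, 8, 6.5, -1.8, 0, 0, 0, 1, 8, 6.5, -1.8, 0, 0, 0, 1, 8, 6.5, -1.8, 0, 0, 0, 1, 8, 6.5, -1.8, 0, 0, 0, 1]}}

```text
time: 1.95
eef_pos: [0.5985, 0.0158, 0.3198]
orientation: [2.223, 2.22, -0.0]
contact_force: [-0.5, 0.9, -0.3]
opening: 0.0855
```

```bash
python3 - <<'E'
from mv import *
o=manip.get_obs();print(o['time'],o['eef_pos'],o['joint_pos'],o['contact_force']);snap('wrist','w1')
E
```

```text
1.95 [0.59853448 0.01584697 0.31975744] [-3.46547877e-02  3.57928815e-01  1.16236736e+00 -8.78587239e-05
  1.62122578e+00 -3.31692631e-02] [-0.45230715  0.87780236 -0.32232686]
```

View pics/w1.png

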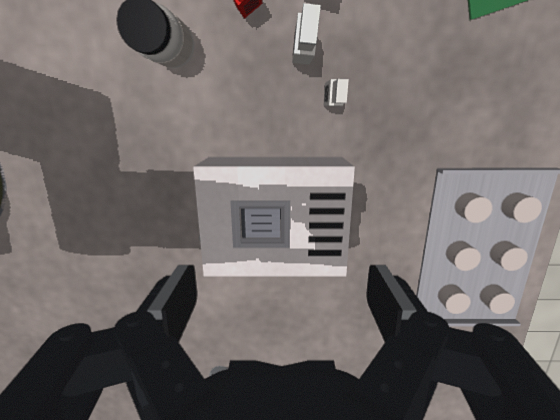

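```bash
python3 - <<'E'
import cv2
a=cv2.imread('pics/w1.png')
cv2.imwrite('pics/w1d.png',cv2.resize(a[145:285,185:365],(720,560),interpolation=cv2.INTER_CUBIC))
cv2.imwrite('pics/w1c.png',cv2.resize(a[0:110,230:360],(650,550),interpolation=cv2.INTER_CUBIC))
E
```

```text
(no output)
```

View pics/w1d.png

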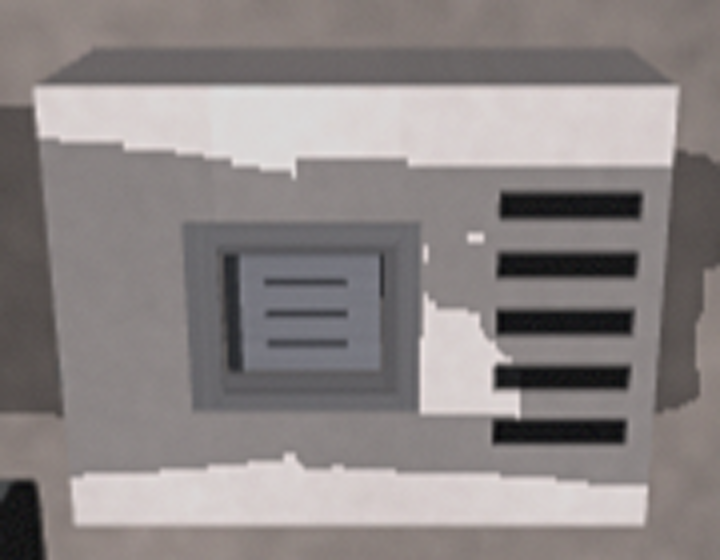

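View pics/w1c.png

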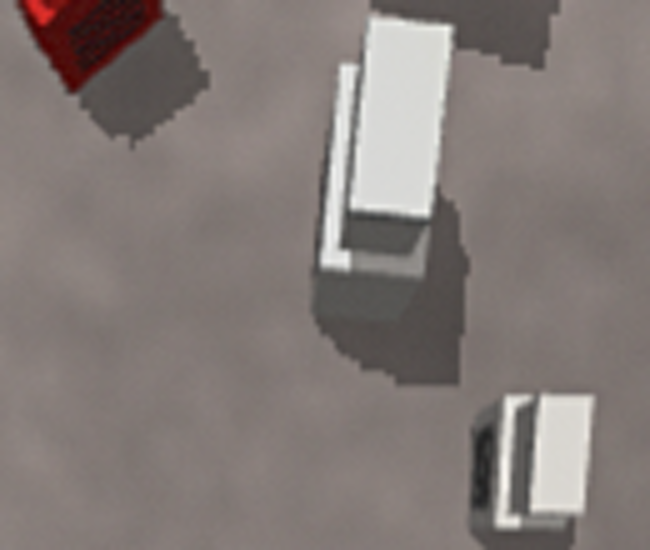

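```bash
python3 - <<'E'
from fit import *
sd=full([(48,180),(315,38),(635,247),(358,425)],(215,175),5)
dd=full([(245,58),(622,178),(447,368),(48,220)],(215,175),6)
wd=full([(35,86),(678,87),(647,526),(72,526)],(185,145),4)
c={'mm':(-.105,-.085),'mp':(-.105,.085),'pp':(.115,.085),'pm':(.115,-.085)}
S=('scene0',sd,[c[k] for k in('mm','mp','pp','pm')],.095)
D=('side0',dd,[c[k] for k in('pm','mm','mp','pp')],.095)
W=('w1',wd,[c[k] for k in('mp','pp','pm','mm')],.095)
for o in ([S],[D],[W],[S,D,W]):
    x,r=fit(o,[.584,-.064,0]); print('dryer',x.round(4),np.abs(r).max().round(2))
st=full([(345,210),(408,187),(425,203),(362,228)],(290,130),5)
dt=full([(262,84),(282,94),(238,124),(218,112)],(140,215),4)
wt=full([(370,15),(452,26),(433,217),(350,210)],(230,0),5)
a,b=.009,.018
q={'mm':(-a,-b),'mp':(-a,b),'pp':(a,b),'pm':(a,-b)}
S=('scene0',st,[q[k] for k in('mm','mp','pp','pm')],.132)
D=('side0',np.array(dt),[q[k] for k in('pm','mm','mp','pp')],.132)
W=('w1',wt,[q[k] for k in('mp','pp','pm','mm')],.132)
print(atz('side0',dt,.132).round(3).tolist())
for o in ([S],[W],[S,W]):
    x,r=fit(o,[.631,.182,-.16]); print('cart',x.round(4),np.abs(r).max().round(2))
# shoulder corner & well flap in wrist
print('well frame', atz('w1',full([(183,223),(420,223),(420,410),(194,410)],(185,145),4),.095).round(4).tolist())
print('flap', atz('w1',full([(240,254),(383,254),(380,371),(243,371)],(185,145),4),.089).round(4).tolist())
E
```

```text
dryer [ 5.841e-01 -6.120e-02  2.000e-04] 0.44
dryer [ 0.5833 -0.0668 -0.0042] 0.49
dryer [ 0.5833 -0.0633 -0.0035] 0.54
dryer [ 0.5834 -0.0631 -0.0025] 1.31
[[0.635, 0.163, 0.132], [0.618, 0.165, 0.132], [0.622, 0.201, 0.132], [0.64, 0.198, 0.132]]
cart [ 0.6319  0.183  -0.2688] 0.74
cart [ 0.6297  0.1828 -0.0897] 0.32
cart [ 0.63    0.1829 -0.1086] 2.43
well frame [[0.5267, -0.0265, 0.095], [0.6105, -0.0267, 0.095], [0.611, -0.0995, 0.095], [0.5267, -0.0993, 0.095]]
flap [[0.5456, -0.0401, 0.089], [0.5973, -0.0402, 0.089], [0.5961, -0.0863, 0.089], [0.5448, -0.0862, 0.089]]
```

```bash
python3 - <<'E'
from mv import *
delta([.630,.183,.22],-.1)
E
```

```text
shift cm [16.72  3.11  9.99] rot [0.    0.    0.098]
```

Request:
{"api": "step_arm", "payload": {"plan": [16.7, 3.1, 10, 0, 0, 0.1, 1, 16.7, 3.1, 10, 0, 0, 0.1, 1, 16.7, 3.1, 10, 0, 0, 0.1, 1, 16.7, 3.1, 10, 0, 0, 0.1, 1, 16.7, 3.1, 10, 0, 0, 0.1, 1, 16.7, 3.1, 10, 0, 0, 0.1, 1, 16.7, 3.1, 10, 0, 0, 0.1, 1, 16.7, 3.1, 10, 0, 0, 0.1, 1]}}

```text
time: 2.8
eef_pos: [0.6304, 0.1826, 0.221]
orientation: [2.331, 2.105, 0.003]
contact_force: [0.1, 0.4, -0.4]
opening: 0.0855
```

```bash
python3 - <<'E'
from mv import *
o=manip.get_obs();print(o['time'],o['eef_pos'],o['joint_pos'],o['contact_force']);snap('wrist','w2')
E
```

```text
2.8 [0.63042756 0.18264602 0.22097943] [ 2.26249794e-01  5.28120932e-01  1.14438707e+00 -1.04454652e-04
  1.46716218e+00  3.27997037e-01] [ 0.13414447  0.35663482 -0.44848548]
```

View pics/w2.png

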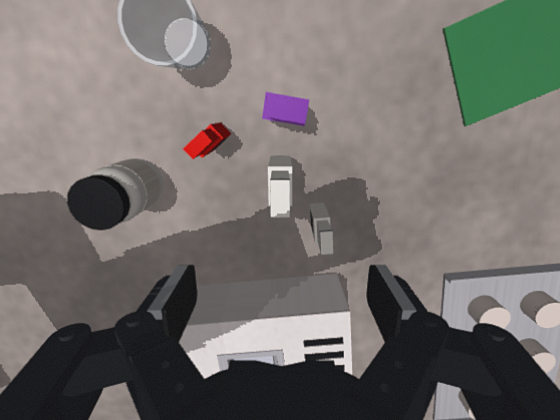

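```bash
python3 - <<'E'
import cv2
a=cv2.imread('pics/w2.png')
cv2.imwrite('pics/w2c.png',cv2.resize(a[145:265,240:340],(600,720)[:2] if 0 else (500,600),interpolation=cv2.INTER_CUBIC))
E
```

```text
(no output)
```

View pics/w2c.png

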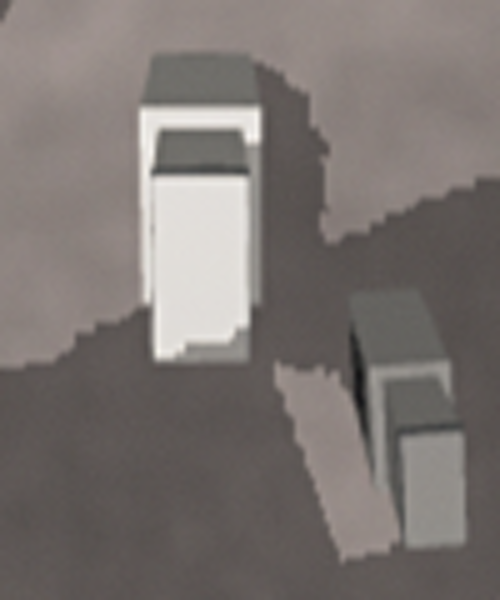

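```bash
python3 - <<'E'
from fit import *
from mv import *
wt=full([(152,174),(249,174),(249,362),(153,362)],(240,145),5)
a,b=.009,.018
q=[(-a,b),(a,b),(a,-b),(-a,-b)]
W=('w2',wt,q,.132)
x,r=fit([W],[.63,.182,-.1]);print(x,np.abs(r).max())
s=full([(140,105),(262,106)],(240,145),5);print(atz('w2',s,.084),atz('w2',full([(403,430),(464,430),(464,547),(405,547)],(240,145),5),.1))
print(np.array([x[0],x[1]]))
delta([x[0],x[1],.095],x[2])
E
```

```text
[ 0.62940684  0.18323646 -0.10186066] 0.3575020499257846
[[0.61878033 0.20684679 0.084     ]
 [0.64460558 0.20396308 0.084     ]] [[0.66829773 0.13322744 0.1       ]
 [0.68148269 0.1318555  0.1       ]
 [0.68010473 0.10364112 0.1       ]
 [0.66700419 0.10500685 0.1       ]]
[0.62940684 0.18323646]
shift cm [ 0.03 -0.12 12.58] rot [ 0.002 -0.     0.   ]
```

Request:
{"api": "step_arm", "payload": {"plan": [0, -0.1, 4, 0, 0, 0, 1, 0, -0.1, 8, 0, 0, 0, 1, 0, -0.1, 11, 0, 0, 0, 1, 0, -0.1, 12.6, 0, 0, 0, 1, 0, -0.1, 12.6, 0, 0, 0, 1, 0, -0.1, 12.6, 0, 0, 0, 1]}}

```text
time: 3.45
eef_pos: [0.6298, 0.184, 0.0954]
orientation: [2.329, 2.107, 0.003]
contact_force: [-0.3, -0.1, -0.4]
opening: 0.0855
```

Request:
{"api": "step_arm", "payload": {"plan": [0, 0, 0, 0, 0, 0, 0, 0, 0, 0, 0, 0, 0, 0, 0, 0, 0, 0, 0, 0, 0, 0, 0, 0, 0, 0, 0, 0, 0, 0, 0, 0, 0, 0, 0, 0, 0, 0, 0, 0, 0, 0, 0, 0, 0, 0, 0, 0, 0, 0, 0, 0, 0, 0, 0, 0, 0, 0, 0, 0, 0, 0, 0, 0, 0, 0, 0, 0, 0, 0], "force": 70}}

```text
time: 4.45
eef_pos: [0.6293, 0.1842, 0.0942]
orientation: [2.329, 2.107, 0.001]
contact_force: [0.0, -0.0, 5.2]
opening: 0.0139
```

```bash
python3 - <<'E'
from mv import *
o=manip.get_obs();print(o['time'],o['eef_pos'],o['orientation'],o['contact_force'],o['wrist_torque'],o['opening']);snap('wrist','w3')
delta([.6295,.1832,.095],-.102)
E
```

```text
4.45 [0.62933316 0.1841995  0.09420066] [2.32929160e+00 2.10740913e+00 1.33927577e-03] [ 3.68236925e-02 -5.01168133e-03  5.17215966e+00] [0.00281155 0.13612441 0.0042472 ] 0.013934919043939249
shift cm [-0.1   0.03 -0.08] rot [ 0.001 -0.     0.002]
```

View pics/w3.png

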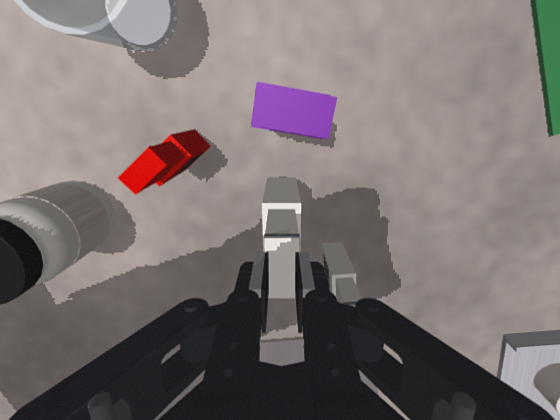

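Request:
{"api": "step_arm", "payload": {"plan": [0, 0, -1, 0, 0, 0, 0, 0, 0, -3, 0, 0, 0, 0, 0, 0, -7, 0, 0, 0, 0, 0, 0, -11, 0, 0, 0, 0, 0, 0, -15, 0, 0, 0, 0, 0, 0, -15, 0, 0, 0, 0, 0, 0, -15, 0, 0, 0, 0, 0, 0, -15, 0, 0, 0, 0]}}

```text
time: 5.3
eef_pos: [0.6285, 0.1839, 0.2417]
orientation: [-2.329, -2.107, 0.004]
contact_force: [0.1, -0.2, -3.0]
opening: 0.0139
```

```bash
python3 - <<'E'
from mv import *
o=manip.get_obs();print(o['time'],o['eef_pos'],o['orientation'],o['contact_force'],o['wrist_torque'],o['opening']);
for n in('scene','side','wrist'): snap(n,n+'4')
import cv2
for n in('scene','side'):
    u=proj(n+'4',o['eef_pos'])[0].astype(int);print(n,u)
    a=cv2.imread(f'pics/{n}4.png')[max(0,u[1]-70):u[1]+70,max(0,u[0]-70):u[0]+70]
    cv2.imwrite(f'pics/{n}4z.png',cv2.resize(a,None,fx=4,fy=4,interpolation=cv2.INTER_CUBIC))
E
```

```text
5.3 [0.62847101 0.18394726 0.2417349 ] [-2.32861722 -2.10650247  0.0043087 ] [ 0.13832349 -0.20867866 -2.95508064] [-0.02761294  0.010535   -0.01513156] 0.01392364245593537
scene [370 131]
side [195 203]
```

View pics/scene4z.png

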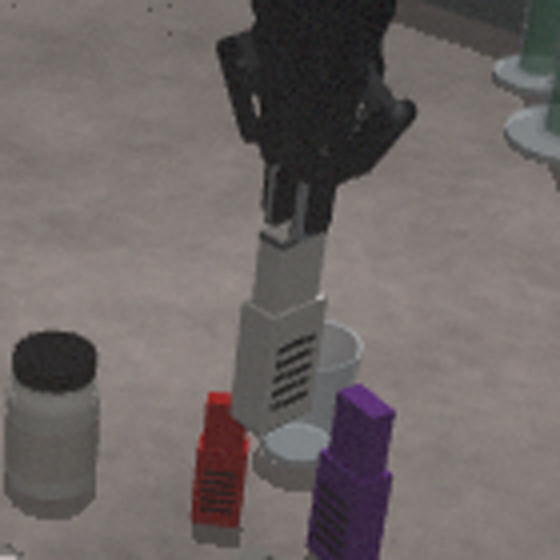

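View pics/side4z.png

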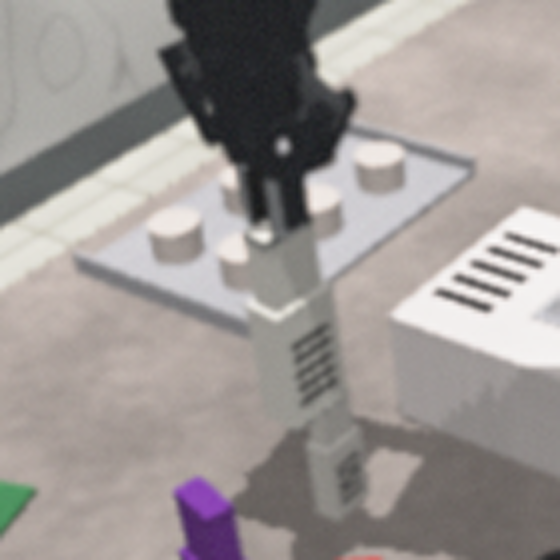

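View pics/wrist4.png

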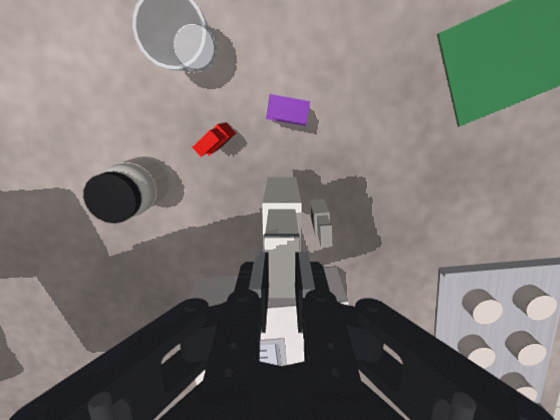

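```bash
python3 - <<'E'
from mv import *
o=manip.get_obs()
a=cv2.imread('pics/wrist4.png')[165:315,230:340]
cv2.imwrite('pics/w4z.png',cv2.resize(a,None,fx=5,fy=5,interpolation=cv2.INTER_CUBIC)[:600])
# predicted from nominal grasp: center offset in tool frame 0, underside .094 ahead
p=o['eef_pos'];R=Ro.from_rotvec(o['orientation']).as_matrix()
def T(x,y,h): return p+R@np.array([y,x,.094-h])  # cart x->tool y, cart y->tool x
for nm,pts in {'foot':[(-.010,.019,0),(.010,.019,0)],'low':[(-.013,.022,.004),(.013,.022,.004)],'should':[(-.013,.022,.084),(.013,.022,.084)],'finbase':[(-.009,.018,.084),(.009,.018,.084)],'fintop':[(-.009,.018,.132),(.009,.018,.132)]}.items():
    u=proj('wrist4',[T(*q) for q in pts]); print(nm,((u-[230,165]+.5)*5-.5).round(0).tolist())
E
```

```text
foot [[204.0, 67.0], [312.0, 67.0]]
low [[187.0, 55.0], [329.0, 55.0]]
should [[160.0, 183.0], [357.0, 183.0]]
finbase [[191.0, 212.0], [326.0, 212.0]]
fintop [[171.0, 359.0], [347.0, 358.0]]
```

View pics/w4z.png

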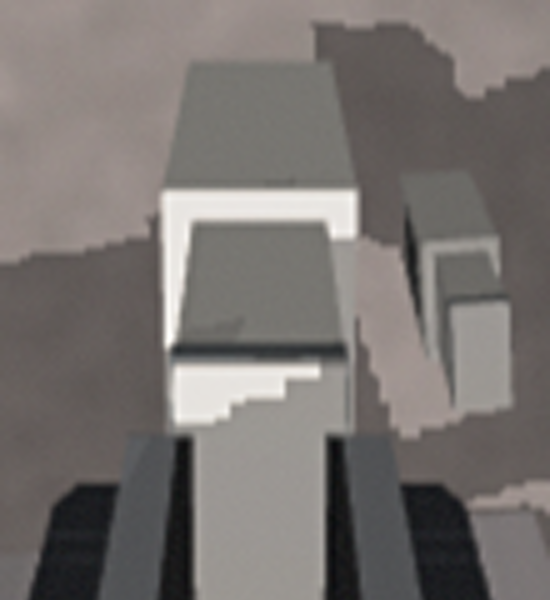

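```bash
python3 - <<'E'
from mv import *
delta([.583,-.062,.25],-.003)
E
```

```text
shift cm [-24.94  -2.09  -0.76] rot [-0.002  0.001 -0.097]
```

Request:
{"api": "step_arm", "payload": {"plan": [-4, -0.3, -0.8, 0, 0, -0.05, 0, -8, -0.7, -0.8, 0, 0, -0.1, 0, -12, -1, -0.8, 0, 0, -0.1, 0, -16, -1.4, -0.8, 0, 0, -0.1, 0, -20, -1.7, -0.8, 0, 0, -0.1, 0, -23, -2, -0.8, 0, 0, -0.1, 0, -24.9, -2.1, -0.8, 0, 0, -0.1, 0, -24.9, -2.1, -0.8, 0, 0, -0.1, 0, -24.9, -2.1, -0.8, 0, 0, -0.1, 0, -24.9, -2.1, -0.8, 0, 0, -0.1, 0]}}

```text
time: 6.45
eef_pos: [0.5834, -0.0607, 0.2513]
orientation: [-2.22, -2.222, 0.0]
contact_force: [-0.2, 0.4, -2.4]
opening: 0.0138
```

```bash
python3 - <<'E'
from mv import *
o=manip.get_obs();print(o['time'],o['eef_pos'],o['orientation'],o['contact_force'],o['wrist_torque'],o['opening']);
for n in('scene','side','wrist'): snap(n,n+'5')
a=cv2.imread('pics/wrist5.png')[150:350,190:390]
cv2.imwrite('pics/w5z.png',cv2.resize(a,None,fx=3,fy=3,interpolation=cv2.INTER_CUBIC))
for n in('scene','side'):
    u=proj(n+'5',o['eef_pos']-[0,0,.1])[0].astype(int)
    a=cv2.imread(f'pics/{n}5.png')[max(0,u[1]-75):u[1]+75,max(0,u[0]-75):u[0]+75]; print(n,u)
    cv2.imwrite(f'pics/{n}5z.png',cv2.resize(a,None,fx=4,fy=4,interpolation=cv2.INTER_CUBIC))
E
```

```text
6.45 [ 0.58338008 -0.06071383  0.25130871] [-2.22016463e+00 -2.22193452e+00  2.80613386e-04] [-0.18572953  0.3922791  -2.39429152] [-0.04525056  0.01583215 -0.0334413 ] 0.01380339087077227
scene [279 196]
side [270 192]
```

View pics/w5z.png

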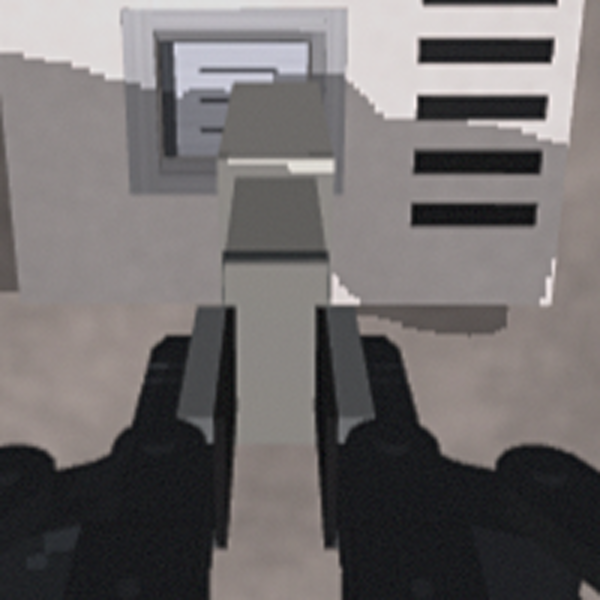

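View pics/scene5z.png

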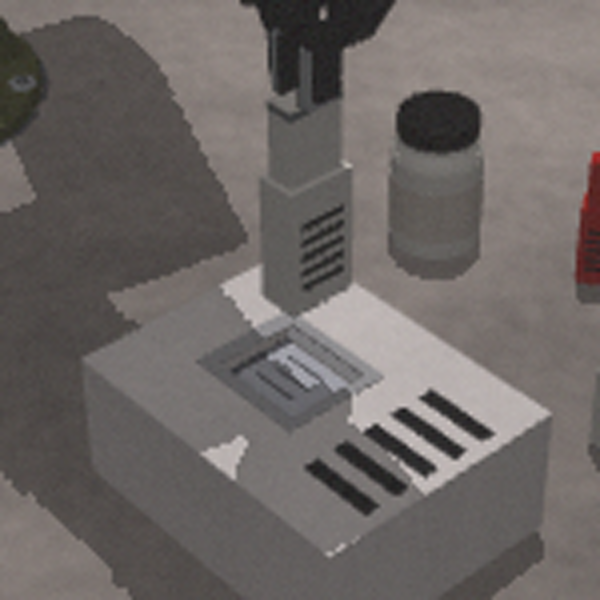

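View pics/side5z.png

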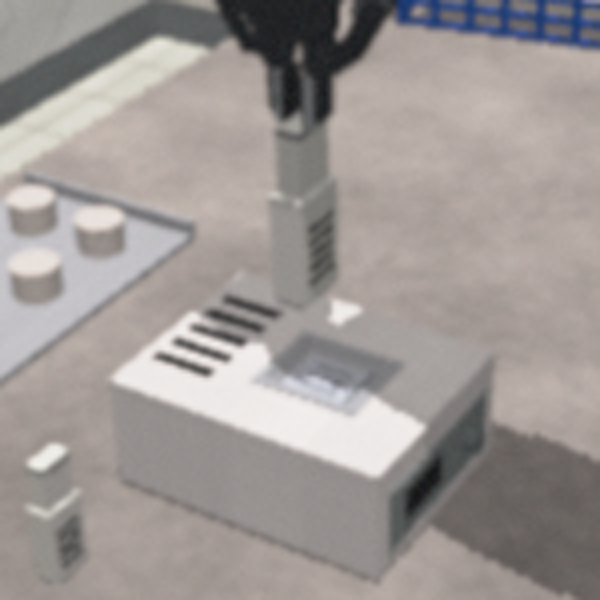

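```bash
python3 - <<'E'
from mv import *
from fit import full
o=(190,150)
print('frame top',atz('wrist5',full([(122,10),(347,10),(344,192),(130,193)],o,3),.095).round(4).tolist())
print('-y edge',atz('wrist5',full([(552,304),(18,291)],o,3),.095).round(4).tolist())
print('vents',atz('wrist5',full([(556,2),(554,40),(550,97),(545,152),(538,205)],o,3),.095).round(4).tolist())
print('w1 vents',atz('w1',full([(642,193),(638,254),(634,310),(631,367),(627,420)],(185,145),4),.095).round(4).tolist())
p=manip.get_obs()['eef_pos'];R=Rtool(0)
P=p
def T(x,y,h): return P+[x,y,h-.094]
for q in [(-.013,.022,.004),(.013,.022,.004),(-.013,.022,.084),(.013,.022,.084),(-.009,.018,.084),(.009,.018,.084),(-.009,.018,.132),(.009,.018,.132)]:
    print(q,((proj('wrist5',T(*q))[0]-o+.5)*3-.5).round(0))
E
```

```text
frame top [[0.5267, -0.0273, 0.095], [0.6103, -0.0272, 0.095], [0.611, -0.099, 0.095], [0.526, -0.0994, 0.095]]
-y edge [[0.6984, -0.1482, 0.095], [0.4777, -0.1422, 0.095]]
vents [[0.6878, -0.0243, 0.095], [0.6884, -0.0384, 0.095], [0.6891, -0.0604, 0.095], [0.6893, -0.0824, 0.095], [0.6886, -0.1045, 0.095]]
w1 vents [[0.6883, -0.0159, 0.095], [0.6883, -0.0385, 0.095], [0.6882, -0.0598, 0.095], [0.6885, -0.0823, 0.095], [0.6884, -0.1039, 0.095]]
(-0.013, 0.022, 0.004) [232.  78.]
(0.013, 0.022, 0.004) [317.  78.]
(-0.013, 0.022, 0.084) [216. 155.]
(0.013, 0.022, 0.084) [334. 155.]
(-0.009, 0.018, 0.084) [234. 172.]
(0.009, 0.018, 0.084) [316. 172.]
(-0.009, 0.018, 0.132) [223. 260.]
(0.009, 0.018, 0.132) [328. 260.]
```

```bash
python3 - <<'E'
from mv import *
o=manip.get_obs();print(o['time'],o['eef_pos'],o['joint_vel'].round(4))
delta([.5828,-.0620,.195],-.003)
E
```

```text
6.6 [ 0.58341068 -0.0607582   0.25148384] [-0.0036 -0.0019 -0.0005 -0.0008 -0.0005 -0.0026]
shift cm [-0.12 -0.06  5.65] rot [-0.    -0.     0.004]
```

Request:
{"api": "step_arm", "payload": {"plan": [-0.12, -0.06, 2, 0, 0, 0, 0, -0.12, -0.06, 4, 0, 0, 0, 0, -0.12, -0.06, 5.2, 0, 0, 0, 0, -0.12, -0.06, 5.2, 0, 0, 0, 0, -0.12, -0.06, 5.2, 0, 0, 0, 0, -0.12, -0.06, 5.2, 0, 0, 0, 0]}}

```text
time: 7.2
eef_pos: [0.5832, -0.0627, 0.2007]
orientation: [2.22, 2.221, 0.001]
contact_force: [-0.1, 0.6, -2.7]
opening: 0.0143
```

```bash
python3 - <<'E'
from mv import *
o=manip.get_obs();print(o['time'],o['eef_pos'],o['contact_force'],o['wrist_torque'])
for n in('scene','side'):
    snap(n,n+'6')
    u=proj(n+'6',[.583,-.063,.12])[0].astype(int)
    a=cv2.imread(f'pics/{n}6.png')[u[1]-60:u[1]+60,u[0]-60:u[0]+60]
    cv2.imwrite(f'pics/{n}6z.png',cv2.resize(a,None,fx=5,fy=5,interpolation=cv2.INTER_CUBIC))
E
```

```text
7.2 [ 0.58315778 -0.06270776  0.2007226 ] [-0.06965778  0.64973709 -2.65890636] [-0.00748755 -0.01411967 -0.02363891]
```

View pics/scene6z.png

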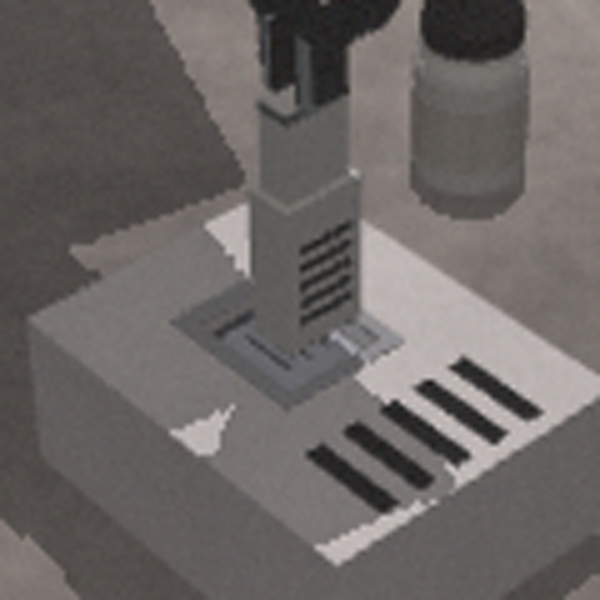

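View pics/side6z.png

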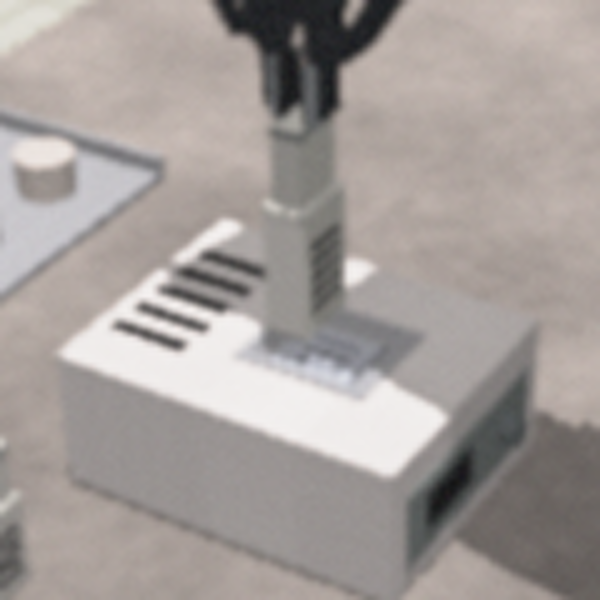

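Request:
{"api": "step_arm", "payload": {"plan": [0.05, -0.02, 0.3, 0, 0, 0, 0, 0.05, -0.02, 0.6, 0, 0, 0, 0, 0.05, -0.02, 0.9, 0, 0, 0, 0, 0.05, -0.02, 1.2, 0, 0, 0, 0, 0.05, -0.02, 1.4, 0, 0, 0, 0, 0.05, -0.02, 1.6, 0, 0, 0, 0, 0.05, -0.02, 1.8, 0, 0, 0, 0, 0.05, -0.02, 2, 0, 0, 0, 0, 0.05, -0.02, 2, 0, 0, 0, 0]}}

```text
time: 8.2
eef_pos: [0.5826, -0.0623, 0.1797]
orientation: [2.221, 2.221, 0.0]
contact_force: [-0.5, -0.4, 1.3]
opening: 0.0137
```

Request:
{"api": "step_arm", "payload": {"plan": [0, 0, 0.3, 0, 0, 0, 0, 0, 0, 0.6, 0, 0, 0, 0, 0, 0, 0.9, 0, 0, 0, 0, 0, 0, 1.2, 0, 0, 0, 0, 0, 0, 1.5, 0, 0, 0, 0, 0, 0, 1.5, 0, 0, 0, 0]}}

```text
time: 8.8
eef_pos: [0.5824, -0.0622, 0.1642]
orientation: [-2.221, -2.221, 0.0]
contact_force: [-0.3, -0.0, 2.4]
opening: 0.014
```

```bash
python3 - <<'E'
from mv import *
o=manip.get_obs();print(o['time'],o['eef_pos'],o['orientation'],o['contact_force'],o['wrist_torque'])
E
```

```text
8.8 [ 0.58239735 -0.06223864  0.16416481] [-2.22116807e+00 -2.22108083e+00  4.68025828e-04] [-0.34156179 -0.00365929  2.37144171] [ 0.05092528  0.01727723 -0.04065636]
```

Request:
{"api": "step_arm", "payload": {"plan": [0, 0, 0.3, 0, 0, 0, 0, 0, 0, 0.6, 0, 0, 0, 0, 0, 0, 0.9, 0, 0, 0, 0, 0, 0, 1.2, 0, 0, 0, 0, 0, 0, 1.5, 0, 0, 0, 0, 0, 0, 1.8, 0, 0, 0, 0, 0, 0, 2, 0, 0, 0, 0, 0, 0, 2, 0, 0, 0, 0]}}

```text
time: 9.6
eef_pos: [0.5824, -0.0622, 0.1442]
orientation: [-2.221, -2.221, 0.001]
contact_force: [1.6, -0.4, -0.7]
opening: 0.0138
```

Request:
{"api": "step_arm", "payload": {"plan": [0, 0, 0.2, 0, 0, 0, 0, 0, 0, 0.4, 0, 0, 0, 0, 0, 0, 0.6, 0, 0, 0, 0, 0, 0, 0.8, 0, 0, 0, 0, 0, 0, 1.0, 0, 0, 0, 0, 0, 0, 1.0, 0, 0, 0, 0]}}

```text
time: 10.2
eef_pos: [0.5823, -0.0622, 0.1342]
orientation: [-2.221, -2.221, 0.001]
contact_force: [1.7, -0.6, 0.5]
opening: 0.0137
```

Request:
{"api": "step_arm", "payload": {"plan": [0, 0, 0.2, 0, 0, 0, 0, 0, 0, 0.4, 0, 0, 0, 0, 0, 0, 0.6, 0, 0, 0, 0, 0, 0, 0.7, 0, 0, 0, 0, 0, 0, 0.8, 0, 0, 0, 0, 0, 0, 0.8, 0, 0, 0, 0]}}

```text
time: 10.8
eef_pos: [0.5824, -0.0622, 0.1264]
orientation: [-2.221, -2.221, 0.0]
contact_force: [1.2, 0.2, -2.0]
opening: 0.0142
```

```bash
python3 - <<'E'
from mv import *
o=manip.get_obs();print(o['time'],o['eef_pos'],o['orientation'],o['contact_force'],o['wrist_torque'])
E
```

```text
10.8 [ 0.58240424 -0.06223482  0.12638026] [-2.22123377e+00 -2.22121049e+00  3.00928856e-04] [ 1.20903362  0.24120799 -2.04480177] [-0.00789946 -0.36546966 -0.04044142]
```

Request:
{"api": "step_arm", "payload": {"plan": [0, 0, 0.1, 0, 0, 0, 0, 0, 0, 0.2, 0, 0, 0, 0, 0, 0, 0.3, 0, 0, 0, 0, 0, 0, 0.4, 0, 0, 0, 0, 0, 0, 0.4, 0, 0, 0, 0]}}

```text
time: 11.3
eef_pos: [0.5824, -0.0622, 0.1224]
orientation: [-2.221, -2.221, 0.0]
contact_force: [0.6, -0.1, -1.8]
opening: 0.0139
```

Request:
{"api": "step_arm", "payload": {"plan": [0, 0, 0.05, 0, 0, 0, 0, 0, 0, 0.1, 0, 0, 0, 0, 0, 0, 0.15, 0, 0, 0, 0]}}

```text
time: 11.6
eef_pos: [0.5826, -0.0623, 0.1211]
orientation: [2.221, 2.221, 0.0]
contact_force: [1.7, -0.3, 0.3]
opening: 0.0142
```

Request:
{"api": "step_arm", "payload": {"plan": [0, 0, 0.05, 0, 0, 0, 0, 0, 0, 0.1, 0, 0, 0, 0, 0, 0, 0.15, 0, 0, 0, 0]}}

```text
time: 11.9
eef_pos: [0.5825, -0.0622, 0.1196]
orientation: [2.221, 2.221, -0.0]
contact_force: [0.6, -0.4, 0.9]
opening: 0.0144
```

Request:
{"api": "step_arm", "payload": {"plan": [0, 0, 0.05, 0, 0, 0, 0, 0, 0, 0.1, 0, 0, 0, 0, 0, 0, 0.15, 0, 0, 0, 0]}}

```text
time: 12.2
eef_pos: [0.5825, -0.0622, 0.1181]
orientation: [-2.221, -2.221, 0.0]
contact_force: [1.2, 0.5, 0.3]
opening: 0.0138
```

Request:
{"api": "step_arm", "payload": {"plan": [0, 0, 0.05, 0, 0, 0, 0, 0, 0, 0.1, 0, 0, 0, 0, 0, 0, 0.15, 0, 0, 0, 0]}}

```text
time: 12.5
eef_pos: [0.5825, -0.0622, 0.1166]
orientation: [2.221, 2.221, 0.0]
contact_force: [0.7, 0.3, 1.2]
opening: 0.0139
```

Request:
{"api": "step_arm", "payload": {"plan": [0, 0, 0.05, 0, 0, 0, 0, 0, 0, 0.1, 0, 0, 0, 0, 0, 0, 0.15, 0, 0, 0, 0]}}

```text
time: 12.8
eef_pos: [0.5825, -0.0623, 0.1151]
orientation: [-2.221, -2.221, -0.0]
contact_force: [2.2, -0.1, 1.0]
opening: 0.0141
```

Request:
{"api": "step_arm", "payload": {"plan": [0, 0, 0.05, 0, 0, 0, 0, 0, 0, 0.1, 0, 0, 0, 0, 0, 0, 0.15, 0, 0, 0, 0]}}

```text
time: 13.1
eef_pos: [0.5825, -0.0622, 0.1136]
orientation: [-2.221, -2.221, -0.0]
contact_force: [0.9, -0.1, 0.7]
opening: 0.014
```

Request:
{"api": "step_arm", "payload": {"plan": [0, 0, 0.05, 0, 0, 0, 0, 0, 0, 0.1, 0, 0, 0, 0, 0, 0, 0.15, 0, 0, 0, 0]}}

```text
time: 13.4
eef_pos: [0.5825, -0.0622, 0.1121]
orientation: [2.221, 2.221, 0.0]
contact_force: [0.7, -0.4, 0.5]
opening: 0.0137
```

Request:
{"api": "step_arm", "payload": {"plan": [0, 0, 0.05, 0, 0, 0, 0, 0, 0, 0.1, 0, 0, 0, 0, 0, 0, 0.15, 0, 0, 0, 0]}}

```text
time: 13.7
eef_pos: [0.5825, -0.0622, 0.1106]
orientation: [2.221, 2.221, 0.0]
contact_force: [1.0, -0.2, -0.0]
opening: 0.0138
```

Request:
{"api": "step_arm", "payload": {"plan": [0, 0, 0.05, 0, 0, 0, 0, 0, 0, 0.1, 0, 0, 0, 0, 0, 0, 0.15, 0, 0, 0, 0]}}

```text
time: 14.0
eef_pos: [0.5825, -0.0623, 0.1091]
orientation: [2.221, 2.221, -0.0]
contact_force: [1.0, -0.3, 1.1]
opening: 0.0139
```

Request:
{"api": "step_arm", "payload": {"plan": [0, 0, 0.05, 0, 0, 0, 0, 0, 0, 0.1, 0, 0, 0, 0, 0, 0, 0.15, 0, 0, 0, 0]}}

```text
time: 14.3
eef_pos: [0.5828, -0.0623, 0.1081]
orientation: [2.221, 2.221, 0.001]
contact_force: [1.0, -1.0, 6.8]
opening: 0.0139
```

Request:
{"api": "step_arm", "payload": {"plan": [0, 0, 0, 0, 0, 0, 0, 0, 0, 0, 0, 0, 0, 0]}}

```text
time: 14.5
eef_pos: [0.5828, -0.0623, 0.1081]
orientation: [2.221, 2.221, 0.001]
contact_force: [1.4, -0.8, 5.3]
opening: 0.0138
```

Request:
{"api": "step_arm", "payload": {"plan": [0, 0, 0.04, 0, 0, 0, 0, 0, 0, 0.07, 0, 0, 0, 0, 0, 0, 0.07, 0, 0, 0, 0]}}

```text
time: 14.8
eef_pos: [0.583, -0.0623, 0.1077]
orientation: [2.221, 2.22, 0.002]
contact_force: [1.5, -0.6, 8.7]
opening: 0.0137
```

Request:
{"api": "step_arm", "payload": {"plan": [0, 0, 0.04, 0, 0, 0, 0, 0, 0, 0.08, 0, 0, 0, 0, 0, 0, 0.08, 0, 0, 0, 0, 0, 0, 0.08, 0, 0, 0, 0]}}

```text
time: 15.2
eef_pos: [0.5833, -0.0624, 0.1074]
orientation: [2.22, 2.22, 0.002]
contact_force: [1.5, -0.2, 11.3]
opening: 0.014
```

Request:
{"api": "step_arm", "payload": {"plan": [0, 0, 0, 0, 0, 0, 0, 0, 0, 0, 0, 0, 0, 0]}}

```text
time: 15.4
eef_pos: [0.5833, -0.0624, 0.1074]
orientation: [2.22, 2.22, 0.002]
contact_force: [1.0, 0.6, 10.9]
opening: 0.0135
```

Request:
{"api": "step_arm", "payload": {"plan": [0, 0, 0.02, 0, 0, 0, 0, 0, 0, 0.02, 0, 0, 0, 0, 0, 0, 0.02, 0, 0, 0, 0, 0, 0, 0.02, 0, 0, 0, 0, 0, 0, 0.02, 0, 0, 0, 0, 0, 0, 0.02, 0, 0, 0, 0, 0, 0, 0.02, 0, 0, 0, 0, 0, 0, 0.02, 0, 0, 0, 0, 0, 0, 0.02, 0, 0, 0, 0, 0, 0, 0.02, 0, 0, 0, 0, 0, 0, 0.02, 0, 0, 0, 0, 0, 0, 0.02, 0, 0, 0, 0]}}

```text
time: 16.6
eef_pos: [0.5834, -0.0624, 0.1074]
orientation: [2.22, 2.22, 0.003]
contact_force: [1.7, -0.6, 12.3]
opening: 0.0139
```

Request:
{"api": "step_arm", "payload": {"plan": [0, 0, 0, 0, 0, 0, 0, 0, 0, 0, 0, 0, 0, 0]}}

```text
time: 16.8
eef_pos: [0.5834, -0.0624, 0.1073]
orientation: [2.22, 2.22, 0.003]
contact_force: [2.4, 0.1, 12.1]
opening: 0.0139
```

```bash
python3 - <<'E'
from mv import *
o=manip.get_obs();print(o['time'],o['eef_pos'],o['orientation'],o['contact_force'],o['wrist_torque'])
for n in('scene','side'):
    snap(n,n+'7')
    u=proj(n+'7',[.583,-.063,.12])[0].astype(int)
    a=cv2.imread(f'pics/{n}7.png')[u[1]-60:u[1]+60,u[0]-60:u[0]+60]
    cv2.imwrite(f'pics/{n}7z.png',cv2.resize(a,None,fx=5,fy=5,interpolation=cv2.INTER_CUBIC))
E
```

```text
16.8 [ 0.58337968 -0.06239689  0.10732923] [2.2197588  2.21981471 0.00257382] [ 2.38345173  0.11410534 12.13315854] [-0.06154935 -0.28237293  0.04781072]
```

View pics/scene7z.png

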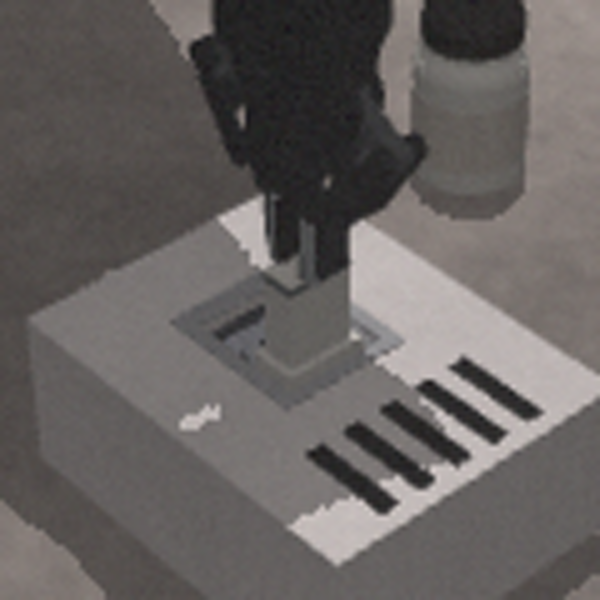

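View pics/side7z.png

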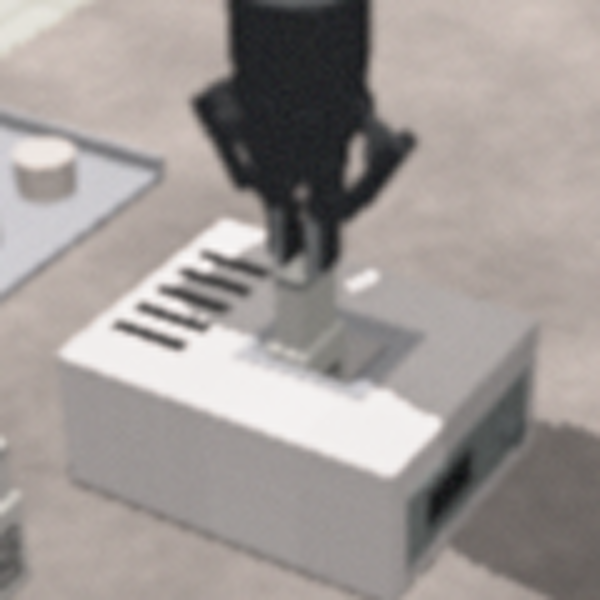

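Request:
{"api": "step_arm", "payload": {"plan": [0, 0, 0, 0, 0, 0, 0.6, 0, 0, 0, 0, 0, 0, 0.6, 0, 0, 0, 0, 0, 0, 0.6, 0, 0, 0, 0, 0, 0, 0.6, 0, 0, 0, 0, 0, 0, 0.6, 0, 0, 0, 0, 0, 0, 0.6]}}

```text
time: 17.5
eef_pos: [0.5824, -0.0622, 0.1058]
orientation: [-2.221, -2.221, 0.0]
contact_force: [-0.8, 0.3, 0.1]
opening: 0.0512
```

```bash
python3 - <<'E'
from mv import *
o=manip.get_obs();print(o['time'],o['eef_pos'],o['contact_force'],o['wrist_torque'],o['opening'])
snap('wrist','w8')
E
```

```text
17.5 [ 0.58243713 -0.06223051  0.10581385] [-0.83158211  0.26643446  0.08361857] [ 0.04556583 -0.00527266  0.00713449] 0.051206588013242293
```

View pics/w8.png

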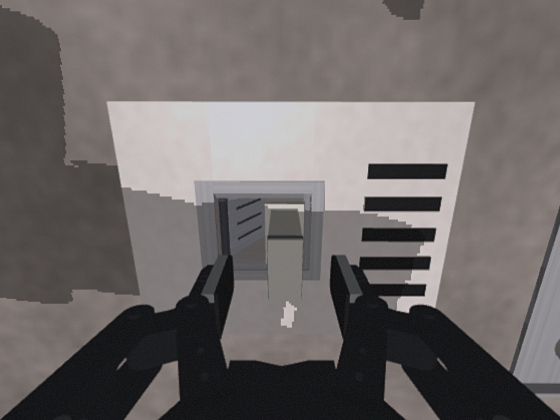

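Released: no contact, and the fin at (285,265) stands free between the pads. I'll retreat straight up and check its height.

Request:
{"api": "step_arm", "payload": {"plan": [0, 0, -2, 0, 0, 0, 0.6, 0, 0, -4, 0, 0, 0, 0.6, 0, 0, -8, 0, 0, 0, 0.6, 0, 0, -12, 0, 0, 0, 0.6, 0, 0, -16, 0, 0, 0, 0.6, 0, 0, -18, 0, 0, 0, 0.6, 0, 0, -18, 0, 0, 0, 0.6, 0, 0, -18, 0, 0, 0, 0.6]}}

```text
time: 18.35
eef_pos: [0.5824, -0.0622, 0.2854]
orientation: [-2.221, -2.221, 0.0]
contact_force: [-0.0, -0.1, -0.9]
opening: 0.0513
```

```bash
python3 - <<'E'
from mv import *
o=manip.get_obs();print(o['time'],o['eef_pos'],o['contact_force'],o['opening'])
for n in('scene','side','wrist'):
    snap(n,n+'9')
    u=proj(n+'9',[.583,-.063,.12])[0].astype(int); print(n,u)
    a=cv2.imread(f'pics/{n}9.png')[u[1]-60:u[1]+60,u[0]-60:u[0]+60]
    b=cv2.resize(a,None,fx=5,fy=5,interpolation=cv2.INTER_CUBIC)
    for h in(.0,):
        # predicted fin top rectangle for underside .0135
        for z,(hx,hy) in((.1455,(.009,.018)),(.0975,(.013,.022))):
            q=proj(n+'9',[[.5832+sx*hx,-.063+sy*hy,z] for sx,sy in((-1,-1),(-1,1),(1,1),(1,-1))])
            q=((q-(u-60)+.5)*5-.5).round().astype(int); cv2.polylines(b,[q],True,(0,0,255),1)
    cv2.imwrite(f'pics/{n}9z.png',b)
E
```

```text
18.35 [ 0.5823812  -0.06220391  0.28536404] [-0.01772088 -0.05093103 -0.89547439] 0.051331372320271684
scene [279 207]
side [271 201]
wrist [282 181]
```

View pics/scene9z.png

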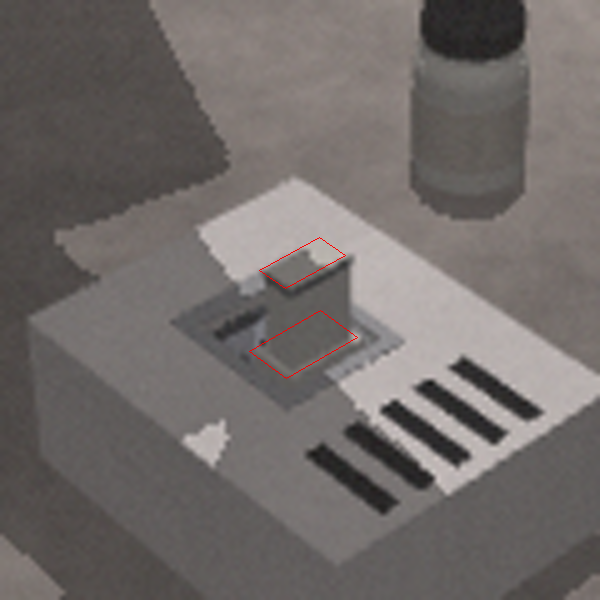

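View pics/side9z.png

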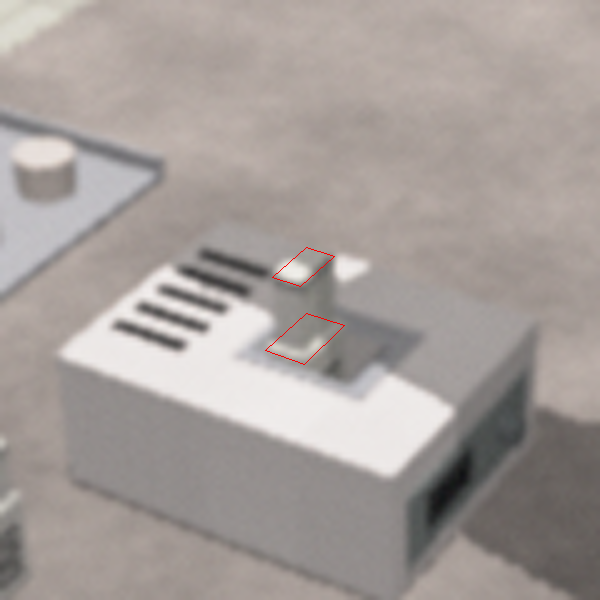

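View pics/wrist9z.png

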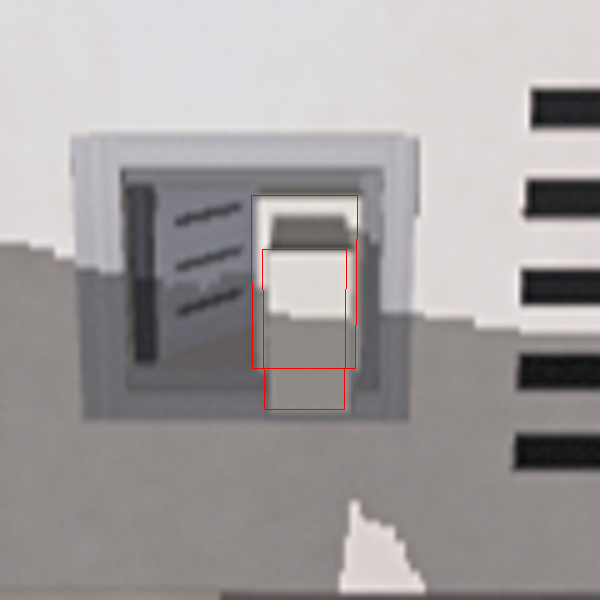

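View pics/scene9.png

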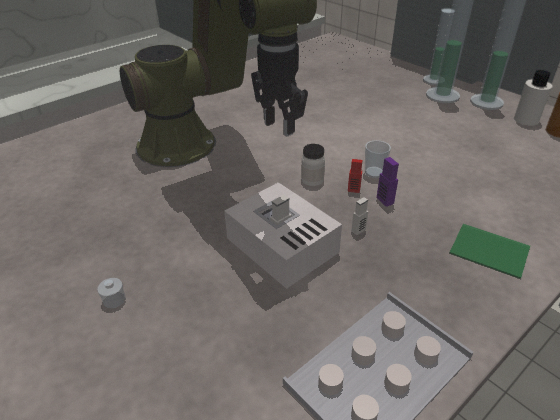

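```bash
python3 - <<'E'
from h import *
a=cv2.imread('pics/scene0.png');b=cv2.imread('pics/scene9.png')
for n,(x,y,w,h) in {'jar':(298,142,32,48),'beaker':(362,140,18,18),'pot':(95,276,32,34),'red':(346,156,20,40),'purple':(378,154,22,54),'small':(352,196,18,40)}.items():
    r=cv2.matchTemplate(b[y-8:y+h+8,x-8:x+w+8],a[y:y+h,x:x+w],cv2.TM_CCOEFF_NORMED);_,m,_,l=cv2.minMaxLoc(r);print(n,round(m,3),np.array(l)-8)
f=lambda n:cv2.resize(cv2.imread(f'pics/{n}.png')[225-45:235,265-5:295],None,fx=5,fy=5,interpolation=cv2.INTER_CUBIC)
A,B=f('scene7'),f('scene9')
t=A[165:255,20:165]
r=cv2.matchTemplate(B,t,cv2.TM_CCOEFF_NORMED);_,m,_,l=cv2.minMaxLoc(r);print('shoulder shift crop px',m,np.array(l)-[20,165])
E
```

```text
jar 0.996 [0 0]
beaker 0.987 [0 0]
pot 0.996 [0 0]
red 0.824 [0 0]
purple 0.996 [0 0]
small 0.825 [0 0]
shoulder shift crop px 0.620165228843689 [0 0]
```

```bash
python3 - <<'E'
from mv import *
o=manip.get_obs();print(o['time'],o['contact_force'])
print(manip.job_done())
E
```

```text
18.5 [-0.21795713  0.05022791 -0.43712958]
the job is handed in; nothing more can be done
None
```

The larger white cartridge is in the dryer's well, fin up and seated, and I handed the job in at about 18.5 s. The hand-in call gives no verdict.

- **Insertion:** I gripped the cartridge by its fin and opened the flap with its foot, which took about 4–5 N. It slid down with about 3 N of drag.
- **Seat:** I felt the seat about 81 mm below the dryer's top. The push rose by about 9 N per mm of tool travel, close to the rubber's rated 10 N per mm, so it was the seat and not a jam.
- **Press:** I held a push of 11–12 N for about 1.5 s. The highest force I read was 12.3 N. Forces were read at the end of each short move, so a brief higher peak in between would not have shown.
- **Release:** After letting go, the tool felt no contact and I backed it straight up.

**Last checks:**
- **Cartridge:** In the pictures it stands upright, about 1 mm to the +x side, as expected from the flap's push. Its shoulder shows no shift from the pressed picture. That match was weak (0.62) because the lighting changed, but the outlines agree by eye.
- **Bystanders:** The jar, beaker and weighing pot show no movement. The red, purple and smaller white cartridges also match their start positions, with changed shadows lowering the match on the red and the small white one.

**One oddity:** the gripper reported an opening of about 14 mm on the 18 mm fin. I did not find out why, but the grip held throughout.

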